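# Fetch the specimen vial out of the deep canister

## Robot

A 6-joint arm with a two-finger parallel gripper is mounted at the origin on a cart in front of the work surface, level with it; the furniture and walls round the work are solid. World frame = base frame: x ahead of the robot, y to its left, z up, the work surface at z = 0. Lengths are in m, angles in rad, forces in N, time in s.
With the tool pointing down it reaches from about 0.35 to 0.925 m from the base axis. Payload 6.4 kg.
Tool frame: the origin (TCP) lies at the very end of the fingers, on their centre line; the grasp point (between the pads) lies 19 mm behind it; z points along the fingers, y is the line along which they close (so a half turn about z gives the same grasp; the last joint's range is limited). The gripper opens to 85 mm and grips with 20 to 120 N. Pads are 22 mm wide; open, the fingers measure 114 mm over their backs; the gripper's body (76 mm by 85 mm) begins 54 mm behind the grasp point. The pads swing forward as they close: fully open they stand 13 mm farther back than shut.
Start: joints at [-1.361, 0.245, 1.558, -0, 1.339, -0.174], TCP at [0.243, -0.603, 0.207] pointing down, gripper open.
Joint ranges: [-3.13, 3.13], [-1.02, 2.26], [0.13, 2.54], [-0.95, 4.09], [0.21, 2.88], [-2.74, 2.74]. Speed limits (rad/s): [2.57, 2.57, 3.14, 3.14, 3.14, 3.14].

## Interface

Orientations are given as a unit quaternion [w, x, y, z].
In Python, from plant import bot gives the robot as it stands. The module is installed in compiled form; this text tells all that it offers.
- The arm moves only by the tool drive_tool, never from a script. Its argument "motion" is a list of rows, each a list of 5 numbers: the shift along the tool's x, y, z scaled (see below), then the turn about the tool's z scaled (see below), then the closure, from -1 (fully open) to 1 (shut). A call has 1 to 12 rows; each row is the pose to reach, as a shift and turn from the pose commanded when the call began, along the tool's axes at that moment, turning the shorter way round; what a row does not reach only later rows make up. The controller multiplies each number of a shift by 50 cm and each number of a turn by pi rad. A row lasts 1/12 s, in which the tool goes at most 41.7 mm and 7.16 degrees, less where a joint would pass 70% of its speed; a pose out of reach is approached as far as the arm can. A call with a number of a shift or a turn outside -1 to 1 is refused whole. A call with a gripper value outside its range is refused whole. The fingers move at their own pace and stop on an object; "force" is the grip in N (left out, the last holds). Time passes only in rows, so rows that repeat a pose let the fingers close. It gives the time, the measured TCP pose, the force, the opening and the grip force at its end, in the units of the state.
- bot.sense(): the state, without advancing time (a new reading comes with each control period).
- bot.capture(name): name is "side" or "top" or "wrist"; returns the picture (420x560x3 uint8, red, green, blue); there is no depth.
- bot.calibration(name): a dict with "fx", "fy", "cx", "cy" (pixels), "position" and "rotation" of the camera in the world; the wrist camera has in their place "T_tool_cam" (4x4, takes a point from camera to tool coordinates, whose origin is the TCP and whose axes are the flange's). Camera axes: x right, y down, z forward; pixel columns grow to the right and rows downward; lengths in m; the calibration is good to about 2 mm. A picture is of the moment at which its call begins: read the wrist's pose just before it. calibration takes no time and is no camera call.
- bot.hand_in(): hands the job in; it is judged then, once.
The state is a dict: "time": time; "joint_pos": joint angles; "joint_vel": joint speeds; "joint_torque": joint torques, N m; "ee_pos": TCP position; "orientation": TCP orientation; "force": force on the tool from outside, world axes, zero at the start; "ft_torque": the same for the moment, N m; "opening": opening from 0.0 (shut) to 1.0 (fully open); "gripper_force": force on a finger pad.
Only numpy, scipy, OpenCV 4.12 (cv2) and the standard library are available. Lean on these libraries where they do the work, as an engineer would, in place of code of your own. Each camera call takes 0.05 s, during which the arm holds its last target. There are 200 camera calls.

## Task

A specimen vial is standing at the bottom of the tall steel canister. Reach in, lift the vial out, and stand it gently upright on the floor of the empty white card tray that lies on the desk at the left. Leave the canister standing where it is.

Things in the scene. Friction and masses are not known exactly. Their poses are not given: they have to be found in the camera images.
- vial: the screw-cap glass vial inside the tall canister, 70 mm tall, 22 mm across (square in section to the fingers: close them along its own x or y axis), about 18 g. Origin at the centre of its underside, z up. It stands upright on the canister's floor, within about 4 mm of its axis, its top 25 mm below the rim. The vials on the desk and in the low steel cup are not wanted.
- canister: tall round steel canister, open on top, loose, about 0.7 kg: outside 92 mm wide (96 at the rim), inside 86 mm, 100 mm high, floor 5 mm thick, so 95 mm deep. Origin at the centre of its underside, z up. A fully open hand does not fit in. A low steel cup, 92 mm wide but only 40 mm high, stands near it; which of the two is to the left varies.
- tray: empty open white card tray, fixed on the desk at the left, 115 (x) x 150 (y) x 45 mm high, walls 2 mm, floor 2 mm thick. Origin at the centre of its underside, z up. (A larger similar tray on a brown carton at the back is not meant.)
Not all that is in view belongs to the job. Of the things like the canister, leave any that is red; of the rest the smaller one is meant.

How it is judged:
By the outcome, as a careful person would: the job done as asked, in the order asked, and still so for the second after the job is handed in, with the robot touching nothing.
It also fails if it takes over 38 s, if anything falls off the work surface, if the arm or the gripper's body presses on something with over 40 N, if the wrist force passes 120 N, or if a joint passes its speed limit or range.

## Working session

There is one attempt and no reset: what is moved stays moved. The work goes in short steps, Python scripts to look and compute and a tool call to move; the robot and the scene stay as the last step left them, time stands still between calls to the robot, and variables do not carry over. Pictures are saved under pics/ and viewed, at most 10 in all, crops included, and the job is handed in when it is done.

Besides the shell and the picture viewer there is one more tool, called after "Request:" as name(argument=value, ...), one argument or row to a line, values as JSON. drive_tool: Moves the arm, as the interface text tells. Shifts and turns lie within -1 to 1; 1 stands for 50 cm of shift or pi rad of turn. Its arguments: {"type":"object","properties":{"motion":{"type":"array","items":{"type":"array","items":{"type":"number","minimum":-1,"maximum":1}}},"force":{"type":"number"}},"required":["motion"]}

```bash
mkdir -p pics; python3 - <<'E'
from plant import bot
import cv2,numpy as np
s=bot.sense();print(s['time'],s['ee_pos'],s['orientation'],s['opening'])
for n in("top","side"):
    im=bot.capture(n);cv2.imwrite(f"pics/{n}0.png",im[:,:,::-1])
    c=bot.calibration(n);print(n,{k:np.round(v,4).tolist() for k,v in c.items()})
print(bot.calibration("wrist"))
E
```

```text
0.0 [ 0.24326282 -0.60209378  0.20638095] [-9.78606746e-04  9.81642558e-01  1.90727372e-01 -1.44616929e-05] 0.9985973450835495
top {'fx': 493.5264, 'fy': 493.5264, 'cx': 275.305, 'cy': 210.9303, 'position': [0.3307, 0.1524, 1.0219], 'rotation': [-0.0441, 0.7084, -0.7023, 0.0543]}
side {'fx': 383.3746, 'fy': 383.3746, 'cx': 272.3625, 'cy': 204.734, 'position': [0.1815, 0.8425, 0.4446], 'rotation': [0.1071, -0.1723, 0.838, -0.5065]}
{'fx': 371.7680023116101, 'fy': 371.7680023116101, 'cx': 273.4251854278387, 'cy': 207.13687879251793, 'T_tool_cam': array([[ 3.47580561e-04, -9.57852854e-01, -2.87259098e-01,
         7.37908845e-02],
       [ 9.99998389e-01, -1.72997284e-04,  1.78683964e-03,
         9.14890570e-04],
       [-1.76122450e-03, -2.87259256e-01,  9.57851250e-01,
        -1.65491963e-01],
       [ 0.00000000e+00,  0.00000000e+00,  0.00000000e+00,
         1.00000000e+00]])}
```

View pics/top0.png

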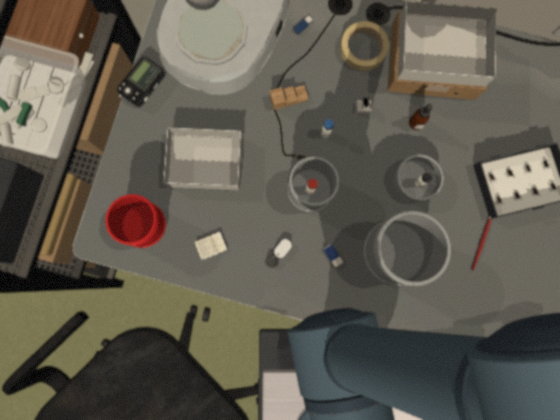

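View pics/side0.png

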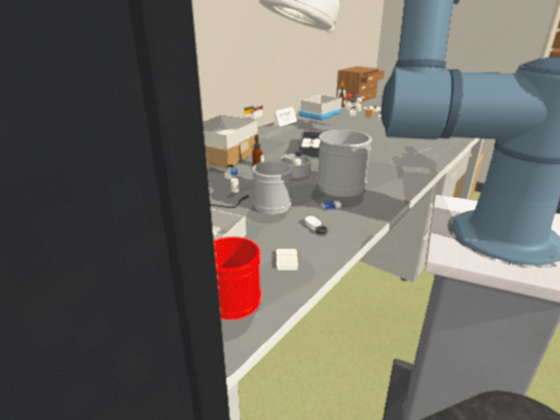

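The picture shows these canister-like things in the top view:
- Red pot at (135,220): excluded by colour.
- Steel canister with a red-capped vial at (313,183): the smaller of the two tall steel ones, so this is the one meant.
- Large steel pot at (413,248): too big.
- Low cup at (420,177): not tall.

The target tray is at (203,158). I'll confirm with one enlarged crop and measure.

```bash
cat >h.py <<'E'
import numpy as np,cv2
from scipy.spatial.transform import Rotation as R
from plant import bot
def Rq(q): return R.from_quat(np.r_[q[1:],q[0]]).as_matrix()
def cam(n,s=None):
    c=bot.calibration(n);K=np.array([[c['fx'],0,c['cx']],[0,c['fy'],c['cy']],[0,0,1]])
    if n=="wrist":
        s=s or bot.sense();T=np.array(c['T_tool_cam']);A=Rq(s['orientation'])
        return K,A@T[:3,:3],A@T[:3,3]+s['ee_pos']
    q=np.array(c['rotation']);return K,(Rq(q) if q.size==4 else q),np.array(c['position'])
def ray(cm,uv,z):
    K,A,p=cm;d=(A@np.linalg.inv(K)@np.c_[np.atleast_2d(uv),np.ones(len(np.atleast_2d(uv)))].T).T
    return p+d*((z-p[2])/d[:,2])[:,None]
def proj(cm,P):
    K,A,p=cm;q=(K@A.T@(np.atleast_2d(P)-p).T).T;return q[:,:2]/q[:,2:]
def circ(P):
    a=np.linalg.lstsq(np.c_[2*P[:,:2],np.ones(len(P))],(P[:,:2]**2).sum(1),rcond=None)[0]
    return a[:2],np.sqrt(a[2]+a[0]**2+a[1]**2)
E
python3 - <<'E'
from h import *
im=cv2.imread("pics/top0.png");cm=cam("top")
hsv=cv2.cvtColor(im,cv2.COLOR_BGR2HSV)
m=((hsv[:,:,1]>110)&((hsv[:,:,0]<10)|(hsv[:,:,0]>170)))[165:205,295:335]
v,u=np.nonzero(m);uv=[u.mean()+295,v.mean()+165];print("cap px",uv,m.sum(),ray(cm,uv,.075))
print("tray rim corners guess",ray(cm,[[167,130],[242,130],[240,189],[164,188]],.045))
print("rim guess pts",circ(ray(cm,[[313,158],[338,182],[313,210],[289,184]],.1)))
crop=im[115:225,150:350];cv2.imwrite("pics/crop0.png",cv2.resize(crop,None,fx=4,fy=4,interpolation=cv2.INTER_CUBIC))
E
```

```text
cap px [np.float64(312.4024390243902), np.float64(183.3170731707317)] 82 [[0.51878852 0.06709749 0.075     ]]
tray rim corners guess [[0.6322874  0.36091531 0.045     ]
 [0.63415082 0.20813816 0.045     ]
 [0.51159591 0.21008143 0.045     ]
 [0.51206185 0.36235373 0.045     ]]
rim guess pts (array([0.5128317 , 0.06716148]), np.float64(0.048615441648849546))
```

View pics/crop0.png

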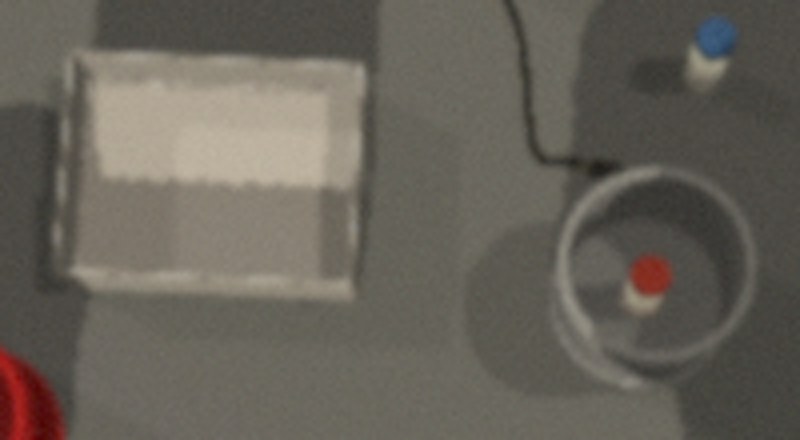

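The crop shows the steel canister with the red-capped vial inside (crop ~(651,275), full image ~(313,183)), and the empty white tray to its left (full image ~(203,158)). This confirms the choice. I'll move above the canister in two calls.

Request:
drive_tool(
  motion=[
    [0.506, -0.517, -0.12, 0, -1],
    [0.506, -0.517, -0.12, 0, -1],
    [0.506, -0.517, -0.12, 0, -1],
    [0.506, -0.517, -0.12, 0, -1],
    [0.506, -0.517, -0.12, 0, -1],
    [0.506, -0.517, -0.12, 0, -1],
    [0.506, -0.517, -0.12, 0, -1],
    [0.506, -0.517, -0.12, 0, -1],
    [0.506, -0.517, -0.12, 0, -1],
    [0.506, -0.517, -0.12, 0, -1],
    [0.506, -0.517, -0.12, 0, -1],
  ],
)

```text
time: 1.02
ee_pos: [0.3817, -0.2671, 0.2677]
orientation: [0.0, 0.981, 0.192, 0.0]
force: [-0.0, 0.6, -0.3]
opening: 1.003
gripper_force: 0.0
```

Request:
drive_tool(
  motion=[
    [0.506, -0.517, 0.06, 0, 0.0],
    [0.506, -0.517, 0.06, 0, 0.0],
    [0.506, -0.517, 0.06, 0, 0.0],
    [0.506, -0.517, 0.06, 0, 0.0],
    [0.506, -0.517, 0.06, 0, 0.0],
    [0.506, -0.517, 0.06, 0, 0.0],
    [0.506, -0.517, 0.06, 0, 0.0],
    [0.506, -0.517, 0.06, 0, 0.0],
    [0.506, -0.517, 0.06, 0, 0.0],
    [0.506, -0.517, 0.06, 0, 0.0],
    [0.506, -0.517, 0.06, 0, 0.0],
    [0.506, -0.517, 0.06, 0, 0.0],
  ],
)

```text
time: 2.02
ee_pos: [0.5189, 0.0649, 0.2368]
orientation: [0.0, 0.982, 0.19, -0.001]
force: [0.3, -0.7, 0.9]
opening: 0.498
gripper_force: 0.0
```

```bash
python3 - <<'E'
from h import *
s=bot.sense();im=bot.capture("wrist")[:,:,::-1].copy();cm=cam("wrist",s)
print(s['ee_pos'],s['orientation'],s['opening'])
cv2.imwrite("pics/w1.png",im)
hsv=cv2.cvtColor(im,cv2.COLOR_BGR2HSV)
m=((hsv[:,:,1]>110)&((hsv[:,:,0]<10)|(hsv[:,:,0]>170))).astype(np.uint8)
cs=cv2.findContours(m,0,2)[0]
for c in sorted(cs,key=cv2.contourArea)[-3:]:
    (u,v),wh,a=cv2.minAreaRect(c);print(u,v,wh,a,ray(cm,[u,v],.075))
print("tcp proj",proj(cm,s['ee_pos']),"exp rim c",proj(cm,[.516,.066,.1]))
E
```

```text
[0.51891355 0.06492321 0.23683187] [ 7.81315437e-05  9.81762880e-01  1.90108289e-01 -6.92376354e-04] 0.4980614068933104
527.7000122070312 125.90001678466797 (5.0596442222595215, 1.8973664045333862) 18.43494987487793 [[ 0.64652853 -0.12197955  0.075     ]]
519.5928955078125 336.1208190917969 (7.743326663970947, 49.93531036376953) 52.4314079284668 [[ 0.46261996 -0.23216715  0.075     ]]
272.5 178.5 (21.0, 23.0) 0.0 [[0.52126534 0.06515367 0.075     ]]
tcp proj [[270.88275799 255.01823074]] exp rim c [[269.19612186 190.25648045]]
```

View pics/w1.png

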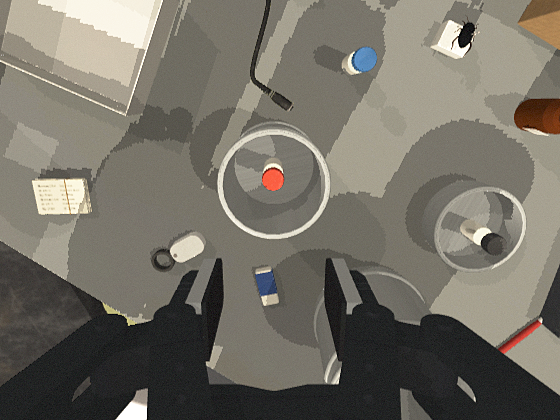

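The wrist view shows the red-capped vial at (272,178) inside the steel rim ring centred near (274,184). The fingers are symmetric about u≈273.5. I'll lower to just above the rim with the fingers narrowed, then look again.

Request:
drive_tool(
  motion=[
    [0.003, -0.001, 0.08, 0, 0.15],
    [0.003, -0.001, 0.16, 0, 0.15],
    [0.003, -0.001, 0.16, 0, 0.15],
    [0.003, -0.001, 0.16, 0, 0.15],
    [0.003, -0.001, 0.16, 0, 0.15],
  ],
)

```text
time: 2.48
ee_pos: [0.5213, 0.0662, 0.1596]
orientation: [0.0, 0.982, 0.19, 0.001]
force: [0.9, -0.5, 0.9]
opening: 0.425
gripper_force: 0.0
```

```bash
python3 - <<'E'
from h import *
s=bot.sense();im=bot.capture("wrist")[:,:,::-1].copy();cm=cam("wrist",s)
print(s['ee_pos'],s['orientation'],s['opening'])
hsv=cv2.cvtColor(im,cv2.COLOR_BGR2HSV)
m=((hsv[:,:,1]>110)&((hsv[:,:,0]<10)|(hsv[:,:,0]>170))).astype(np.uint8)
cs=cv2.findContours(m[:,150:400],0,2)[0]
c=max(cs,key=cv2.contourArea);c=c+np.array([150,0]);(u,v),wh,a=cv2.minAreaRect(c);print(u,v,wh,a,ray(cm,[u,v],.075),"tcp",proj(cm,s['ee_pos']))
cv2.imwrite("pics/w2.png",cv2.resize(im[40:300,140:420],None,fx=2.2,fy=2.2,interpolation=cv2.INTER_CUBIC))
E
```

```text
[0.52134362 0.06615104 0.15960196] [4.05323122e-04 9.81784945e-01 1.89990934e-01 1.26588833e-03] 0.42518031057094974
272.5 205.5 (29.0, 27.0) 90.0 [[0.52182583 0.06544401 0.075     ]] tcp [[270.88495992 255.01151401]]
```

View pics/w2.png

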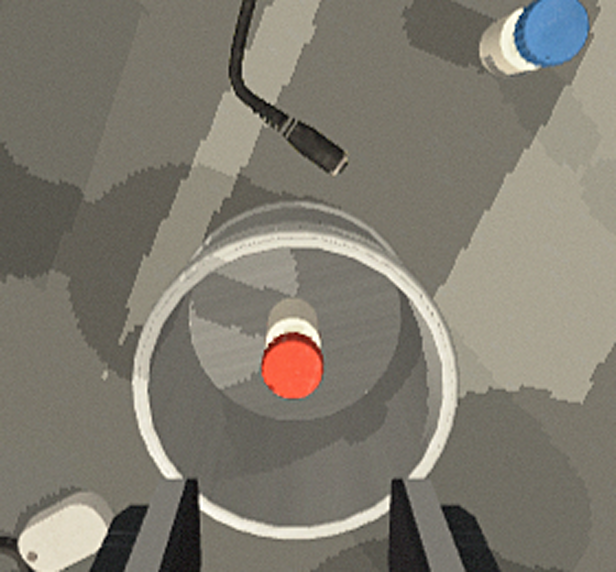

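The crop shows the red cap at crop (293,366), centred in the rim (u≈296) and between the fingers (midpoint 295). I'll descend in steps.

Request:
drive_tool(
  motion=[
    [0.0, 0.001, 0.05, 0, 0.15],
    [0.0, 0.001, 0.09, 0, 0.15],
    [0.0, 0.001, 0.13, 0, 0.15],
    [0.0, 0.001, 0.17, 0, 0.15],
    [0.0, 0.001, 0.2, 0, 0.15],
    [0.0, 0.001, 0.225, 0, 0.15],
    [0.0, 0.001, 0.24, 0, 0.15],
    [0.0, 0.001, 0.24, 0, 0.15],
    [0.0, 0.001, 0.24, 0, 0.15],
  ],
)

```text
time: 3.28
ee_pos: [0.5213, 0.0666, 0.0385]
orientation: [0.0, 0.982, 0.191, 0.001]
force: [0.6, 0.5, 0.2]
opening: 0.423
gripper_force: 0.0
```

Request:
drive_tool(
  motion=[
    [0, 0, 0.008, 0, 0.15],
    [0, 0, 0.008, 0, 0.15],
    [0, 0, 0.008, 0, 0.7],
    [0, 0, 0.008, 0, 0.7],
    [0, 0, 0.008, 0, 0.7],
    [0, 0, 0.008, 0, 0.7],
    [0, 0, 0.008, 0, 0.7],
    [0, 0, 0.008, 0, 0.7],
    [0, 0, 0.008, 0, 0.7],
  ],
  force=25,
)

```text
time: 4.03
ee_pos: [0.521, 0.0667, 0.0342]
orientation: [0.0, 0.982, 0.191, 0.001]
force: [-1.1, 0.4, 6.6]
opening: 0.32
gripper_force: 24.8
```

The opening of 0.32 (27 mm) is wider than 22 mm, so the vial's faces are about 16° off the fingers. I'll release, turn and try again.

Request:
drive_tool(
  motion=[
    [0, 0, 0, 0, 0.15],
    [0, 0, 0, 0, 0.15],
    [0, 0, 0, 0, 0.15],
    [0, 0, 0, 0.03, 0.15],
    [0, 0, 0, 0.06, 0.15],
    [0, 0, 0, 0.089, 0.15],
    [0, 0, 0, 0.089, 0.15],
    [0, 0, 0, 0.089, 0.7],
    [0, 0, 0, 0.089, 0.7],
    [0, 0, 0, 0.089, 0.7],
    [0, 0, 0, 0.089, 0.7],
    [0, 0, 0, 0.089, 0.7],
  ],
  force=25,
)

```text
time: 5.03
ee_pos: [0.5203, 0.0667, 0.0334]
orientation: [0.0, 0.999, 0.052, -0.0]
force: [-0.2, -1.1, -0.6]
opening: 0.278
gripper_force: 24.5
```

Request:
drive_tool(
  motion=[
    [0, 0, 0, 0, 0.15],
    [0, 0, 0, 0, 0.15],
    [0, 0, 0, 0.025, 0.15],
    [0, 0, 0, 0.025, 0.15],
    [0, 0, 0, 0.025, 0.15],
    [0, 0, 0, 0.025, 0.7],
    [0, 0, 0, 0.025, 0.7],
    [0, 0, 0, 0.025, 0.7],
    [0, 0, 0, 0.025, 0.7],
    [0, 0, 0, 0.025, 0.7],
    [0, 0, 0, 0.025, 0.7],
  ],
  force=25,
)

```text
time: 5.95
ee_pos: [0.5205, 0.0667, 0.0336]
orientation: [-0.0, 1.0, 0.013, 0.0]
force: [0.6, 0.0, 1.9]
opening: 0.25
gripper_force: 28.7
```

The grip is now flush at 0.25 (21 mm). Lifting straight up.

Request:
drive_tool(
  motion=[
    [0, 0, 0, 0, 0.7],
    [0, 0, -0.02, 0, 0.7],
    [0, 0, -0.05, 0, 0.7],
    [0, 0, -0.09, 0, 0.7],
    [0, 0, -0.13, 0, 0.7],
    [0, 0, -0.17, 0, 0.7],
    [0, 0, -0.21, 0, 0.7],
    [0, 0, -0.25, 0, 0.7],
    [0, 0, -0.28, 0, 0.7],
    [0, 0, -0.3, 0, 0.7],
    [0, 0, -0.3, 0, 0.7],
  ],
  force=35,
)

```text
time: 6.87
ee_pos: [0.5218, 0.0666, 0.1864]
orientation: [0.0, 1.0, 0.013, 0.002]
force: [-0.1, 0.1, 0.1]
opening: 0.249
gripper_force: 36.1
```

```bash
python3 - <<'E'
from h import *
s=bot.sense();im=bot.capture("wrist")[:,:,::-1].copy()
print(s['ee_pos'],s['opening'],s['force'])
si=bot.capture("side")[:,:,::-1].copy()
cv2.imwrite("pics/s3full.png",si)
a=cv2.resize(im,(400,300));b=cv2.resize(si[100:250,200:400],(400,300),interpolation=cv2.INTER_CUBIC)
cv2.imwrite("pics/p3.png",np.hstack([a,b]))
t=cam("top");print(ray(t,[[168.7,128.7],[241.2,130.5],[238,187.5],[165.5,184.5]],.045).mean(0))
E
```

```text
[0.52179263 0.06659919 0.18639448] 0.24872332679992087 [-0.0532969   0.13764682  0.14814963]
[0.57549826 0.28527422 0.045     ]
```

View pics/p3.png

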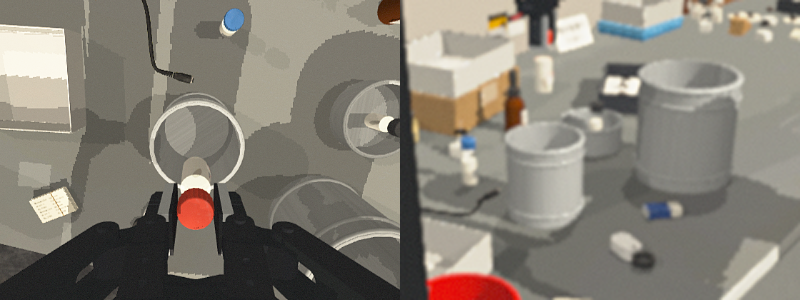

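The picture shows the vial held upright in the fingers (left half, ~(195,205)) and clear of the canister. The canister is still standing. Moving over the tray.

Request:
drive_tool(
  motion=[
    [0.01, -0.03, 0, 0, 0.7],
    [0.02, -0.08, 0, 0, 0.7],
    [0.035, -0.14, 0, 0, 0.7],
    [0.055, -0.2, 0, 0, 0.7],
    [0.07, -0.26, 0, 0, 0.7],
    [0.085, -0.32, 0, 0, 0.7],
    [0.1, -0.37, 0, 0, 0.7],
    [0.11, -0.41, 0, 0, 0.7],
    [0.117, -0.434, 0, 0, 0.7],
    [0.117, -0.434, 0, 0, 0.7],
    [0.117, -0.434, 0, 0, 0.7],
  ],
)

```text
time: 7.88
ee_pos: [0.5727, 0.2848, 0.1822]
orientation: [0.001, 1.0, 0.013, -0.001]
force: [0.1, 0.2, 0.0]
opening: 0.251
gripper_force: 36.1
```

```bash
python3 - <<'E'
from h import *
s=bot.sense();im=bot.capture("wrist")[:,:,::-1].copy();cm=cam("wrist",s)
tp=bot.capture("top")[:,:,::-1].copy()
print(s['ee_pos'],s['opening'],s['force'])
print("tool point at tray floor px",proj(cm,[s['ee_pos'][0],s['ee_pos'][1],.002]))
a=cv2.resize(im,(400,300));b=cv2.resize(tp[80:260,130:370],(400,300),interpolation=cv2.INTER_CUBIC)
cv2.imwrite("pics/p4.png",np.hstack([a,b]))
E
```

```text
[0.57266516 0.28480899 0.18216057] 0.25120463945073995 [0.08422946 0.15799762 0.04739257]
tool point at tray floor px [[271.94722942 177.05119369]]
```

View pics/p4.png

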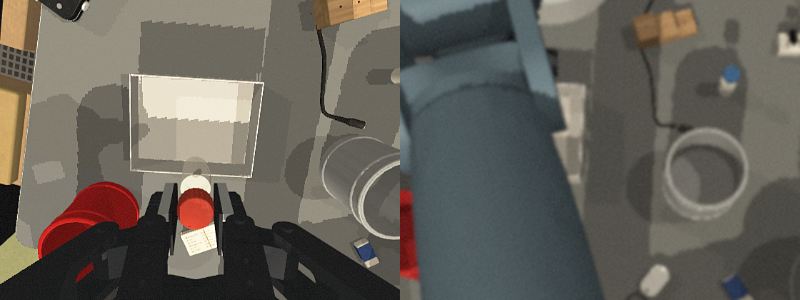

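The wrist view shows the vial still held. The point below it, (194,126), is at the tray centre (tray spans about 130–262 × 75–178). Lowering.

Request:
drive_tool(
  motion=[
    [0, 0, 0.03, 0, 0.7],
    [0, 0, 0.07, 0, 0.7],
    [0, 0, 0.11, 0, 0.7],
    [0, 0, 0.15, 0, 0.7],
    [0, 0, 0.19, 0, 0.7],
    [0, 0, 0.225, 0, 0.7],
    [0, 0, 0.25, 0, 0.7],
    [0, 0, 0.27, 0, 0.7],
    [0, 0, 0.28, 0, 0.7],
    [0, 0, 0.285, 0, 0.7],
    [0, 0, 0.285, 0, 0.7],
    [0, 0, 0.285, 0, 0.7],
  ],
)

```text
time: 8.98
ee_pos: [0.574, 0.2853, 0.042]
orientation: [-0.0, 1.0, 0.013, 0.001]
force: [0.9, 0.4, 0.4]
opening: 0.251
gripper_force: 36.1
```

Request:
drive_tool(
  motion=[
    [0, 0, 0.004, 0, 0.7],
    [0, 0, 0.008, 0, 0.7],
    [0, 0, 0.012, 0, 0.7],
    [0, 0, 0.015, 0, 0.7],
    [0, 0, 0.018, 0, 0.7],
    [0, 0, 0.019, 0, 0.7],
    [0, 0, 0.019, 0, 0.7],
    [0, 0, 0.019, 0, 0.7],
  ],
)

```text
time: 9.65
ee_pos: [0.5733, 0.2851, 0.0315]
orientation: [-0.0, 1.0, 0.013, -0.0]
force: [-0.2, -0.3, -0.3]
opening: 0.247
gripper_force: 36.1
```

Request:
drive_tool(
  motion=[
    [0, 0, 0.001, 0, 0.7],
    [0, 0, 0.001, 0, 0.7],
    [0, 0, 0.002, 0, 0.7],
    [0, 0, 0.002, 0, 0.7],
  ],
)

```text
time: 9.98
ee_pos: [0.5733, 0.2851, 0.0305]
orientation: [-0.0, 1.0, 0.013, 0.0]
force: [1.0, -0.3, -0.7]
opening: 0.248
gripper_force: 36.1
```

Request:
drive_tool(
  motion=[
    [0, 0, 0.001, 0, 0.7],
    [0, 0, 0.001, 0, 0.7],
    [0, 0, 0.002, 0, 0.7],
    [0, 0, 0.002, 0, 0.7],
    [0, 0, 0.002, 0, 0.7],
  ],
)

```text
time: 10.4
ee_pos: [0.5736, 0.2852, 0.0304]
orientation: [0.0, 1.0, 0.013, 0.0]
force: [-1.7, -1.6, 5.9]
opening: 0.248
gripper_force: 36.9
```

There is a contact force of 5.9 N, so the vial is on the tray floor. I'll release slowly.

Request:
drive_tool(
  motion=[
    [0, 0, -0.001, 0, 0.7],
    [0, 0, -0.001, 0, 0.5],
    [0, 0, -0.001, 0, 0.48],
    [0, 0, -0.001, 0, 0.45],
    [0, 0, -0.001, 0, 0.4],
    [0, 0, -0.001, 0, 0.3],
    [0, 0, -0.001, 0, 0.15],
    [0, 0, -0.001, 0, 0.1],
    [0, 0, -0.001, 0, 0.1],
  ],
  force=20,
)

```text
time: 11.15
ee_pos: [0.5733, 0.2851, 0.0299]
orientation: [-0.0, 1.0, 0.013, -0.0]
force: [-0.9, 0.8, -0.2]
opening: 0.45
gripper_force: 0.0
```

Request:
drive_tool(
  motion=[
    [0, 0, -0.01, 0, 0.1],
    [0, 0, -0.03, 0, 0.1],
    [0, 0, -0.06, 0, 0.1],
    [0, 0, -0.1, 0, 0.1],
    [0, 0, -0.15, 0, 0.1],
    [0, 0, -0.2, 0, 0.1],
    [0, 0, -0.26, 0, 0.1],
    [0, 0, -0.32, 0, 0.1],
    [0, 0, -0.36, 0, 0.1],
    [0, 0, -0.36, 0, 0.1],
    [0, 0, -0.36, 0, 0.1],
  ],
)

```text
time: 12.07
ee_pos: [0.5744, 0.2855, 0.2131]
orientation: [-0.001, 1.0, 0.013, 0.002]
force: [-0.5, 0.8, -1.5]
opening: 0.454
gripper_force: 0.0
```

```bash
python3 - <<'E'
from h import *
s=bot.sense();im=bot.capture("wrist")[:,:,::-1].copy()
tp=bot.capture("top")[:,:,::-1].copy()
print(s['time'],s['ee_pos'],s['opening'],s['force'])
a=cv2.resize(im,(400,300));b=cv2.resize(tp[80:260,130:370],(400,300),interpolation=cv2.INTER_CUBIC)
cv2.imwrite("pics/p5.png",np.hstack([a,b]))
E
```

```text
12.0667 [0.57435846 0.28547863 0.21312846] 0.45422316818606073 [-0.46785513  0.84385248 -1.50846522]
```

View pics/p5.png

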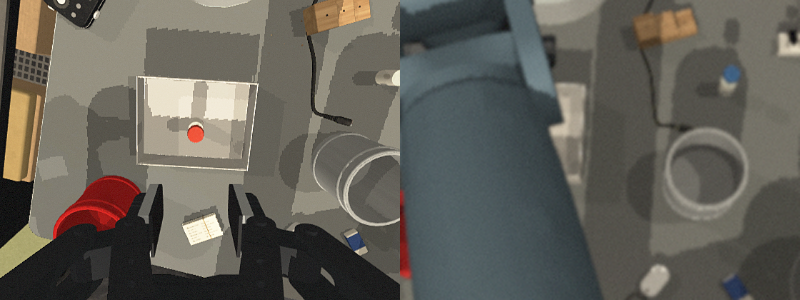

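The wrist view shows the vial upright in the middle of the tray, with its red cap at (195,133) and its shadow upright. The canister is still standing and the gripper is clear. Handing in.

```bash
python3 -c "
from plant import bot
print(bot.hand_in())"
```

```text
the job is handed in; nothing more can be done
None
```

I lifted the red-capped vial out of the steel canister and stood it upright in the middle of the white tray; the canister was still standing, the gripper was clear, and I handed in at about 12 s.

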